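# Click the colorimeter's filter wheel home and zero it

## Robot

A 6-joint arm with a two-finger parallel gripper is mounted at the origin on the work surface. World frame = base frame: x ahead of the robot, y to its left, z up, the work surface at z = 0. Lengths are in m, angles in rad, forces in N, time in s.
With the tool pointing down it reaches from about 0.225 to 0.875 m from the base axis. Payload 3.4 kg.
Tool frame: the origin (TCP) lies between the finger pads; the fingertips stand 19 mm ahead of it and the grasp point (between the pads) is the TCP; z points along the fingers, y is the line along which they close (so a half turn about z gives the same grasp; the last joint's range is limited). The gripper opens to 85 mm and grips with 20 to 120 N. Pads are 22 mm wide; open, the fingers measure 114 mm over their backs; the gripper's body (76 mm by 85 mm) begins 54 mm behind the grasp point. The pads swing forward as they close: fully open they stand 13 mm farther back than shut.
Start: joints at [-1.462, 0.276, 1.505, -0, 1.361, -0.121], TCP at [0.131, -0.56, 0.25] pointing down, gripper open.
Joint ranges: [-2.89, 2.89], [-0.75, 2.08], [0.22, 2.7], [-1.18, 4.32], [0.11, 2.71], [-2.7, 2.7]. Speed limits (rad/s): [2.57, 2.57, 3.14, 3.14, 3.14, 3.14].

## Interface

Orientations are given as a unit quaternion [w, x, y, z].
In Python, from rig import get_state, imaging, ticket gives the robot as it stands. The module is installed in compiled form; this text tells all that it offers.
- The arm moves only by the shell command python3 -m inch 'ROWS' [FORCE]. ROWS is JSON, a list of rows, each an object with "claw": the opening, from -1 (shut) to 1 (fully open); "travel": the shift along the world's x, y, z in units of 200 mm (1.0 is 200 mm), a list of three; "turn": the turn about the world's z in units of 180 degrees (1.0 is 180 degrees). A call has 1 to 5 rows; each row is the pose to reach, as a shift and turn from the pose commanded when the call began, turning the shorter way round; what a row does not reach only later rows make up. A row lasts 1/10 s, in which the tool goes at most 50 mm and 8.59 degrees, less where a joint would pass 70% of its speed; a pose out of reach is approached as far as the arm can. A call with a number of a shift or a turn outside -1 to 1 is refused whole. A call with a gripper value outside its range is refused whole. The fingers move at their own pace and stop on an object; FORCE is the grip in N (left out, the last holds). Time passes only in rows, so rows that repeat a pose let the fingers close. It gives the time, the measured TCP pose, the force, the opening and the grip force at its end, in the units of the state.
- get_state(): the state, without advancing time (a new reading comes with each control period).
- imaging.get_image(name): name is "scene" or "top" or "wrist"; returns the picture (480x640x3 uint8, red, green, blue); there is no depth.
- imaging.camera_params(name): a dict with "camera_matrix" (3x3 intrinsics, pixels), "cam_to_world" (4x4, takes a point from camera to world coordinates); the wrist camera has in their place "T_tool_cam" (4x4, takes a point from camera to tool coordinates, whose origin is the TCP and whose axes are the flange's). Camera axes: x right, y down, z forward; pixel columns grow to the right and rows downward; lengths in m; the calibration is good to about 2 mm. A picture is of the moment at which its call begins: read the wrist's pose just before it. camera_params takes no time and is no camera call.
- ticket.sign_off(): hands the job in; it is judged then, once.
The state is a dict: "clock": time; "qpos": joint angles; "qd": joint speeds; "effort": joint torques, N m; "position": TCP position; "ee_rot": TCP orientation; "contact_force": force on the tool from outside, world axes, zero at the start; "moment": the same for the moment, N m; "width": finger opening in m; "gripper_force": force on a finger pad.
Only numpy, scipy, OpenCV 4.12 (cv2) and the standard library are available. Lean on these libraries where they do the work, as an engineer would, in place of code of your own. Each camera call takes 0.05 s, during which the arm holds its last target. There are 200 camera calls.

## Task

Set the colorimeter up for its blank reading: with a fingertip, flick the ribbed edge of the filter wheel over towards the back of the instrument until the one broad rib rests in its click stop at the top, in line with the pointers. Then press the round zero key fully down and let it come up again. Do not pick up, shift or tip over any of the glassware and other loose things about it.

Things in the scene. Friction and masses are not known exactly. Their poses are not given: they have to be found in the camera images.
- colorimeter: filter colorimeter, white bench instrument, 180 mm deep (x), 230 wide (y), case 95 high, fixed; origin under the case's centre; x points from its front (robot side) to its back, y to the left seen from the front, z up. Filter wheel at its front top edge on the left, zero key on the top panel at the right front; display hump (124 mm above the bench) and shut cuvette well (117) at the back
- wheel_axle (a point): centre of the filter wheel: a grey wheel on a level axle along the colorimeter's y, upper front part bare. Hub radius 52 mm, 26 mm wide; 12 ribs across its edge, 30 degrees apart, stand out 10 mm to radius 62. Eleven are 4 mm thick, one 10 mm (the broad rib). On both sides a white round cheek, radius 44, 12 thick, has a black pointer ridge straight up from the axle, to radius 50
- filter_wheel (a joint): angle of the filter wheel (rad): 0 is the broad rib at the top; grows as the wheel's top goes to the back (+x). 12 click stops 0.5236 apart, a rib at the very top in each; no end stops. At the start the broad rib is 2 or 3 clicks short, towards the front (negative). Turning takes about 2.5 N at a rib; pushed past half a click it snaps on into the next stop, else it falls back
- wheel_top (a point): fixed point straight above the axle where a rib's tip stands at the top: 62 mm above the axle, 137 mm above the bench, mid-width of the wheel, in line with the pointer ridges
- broad_rib (a point): middle of the tip of the wheel's broad rib; turns with the wheel
- zero_key_top (a point): centre of the top face of the zero key, the one round black key, 24 mm across, in a round grey collar of 40 mm; pressed straight down; moves with the key. When up it stands 10 mm proud of the collar
- zero_key (a joint): travel of the zero key (m): 0 up, 0.006 fully down; a spring returns it; it starts to move at 1.5 N and is fully down at 5 N
- cuvette: a capped glass cuvette, 13 x 13 x 45 mm, standing on the colorimeter's top panel between wheel and key; loose, leave it; origin under its centre
- tube_rack: a white rack of capped glass sample tubes, 60 x 120 x 102 mm, loose, right of the colorimeter; leave it; origin under its centre
- reagent_bottle: an amber glass bottle, 60 mm across, 130 mm tall, loose, left of the colorimeter; leave it; origin under its centre
- beaker: a clear plastic beaker, 68 mm across, 85 mm tall, loose, left of the wheel; leave it; origin under its centre
- wash_bottle: a white wash bottle with a bent spout, 62 mm across, 193 mm tall, loose, behind the colorimeter; leave it; origin under its centre
- pipette: a pipette lying down, 217 mm long, 24 mm high, loose, on the bench in front and to the right; leave it; origin under its handle
- cuvette_box: an open carton of cuvettes, 75 x 130 x 48 mm, loose, behind the colorimeter; leave it; origin under its centre
- tip_box: a box of pipette tips, 84 x 120 x 55 mm, loose, on the bench at the front left; leave it; origin under its centre

How it is judged:
On the way, in this order (a step that is already met when the one before it is completed fails the run):
1. the wheel rests in its click stop with the broad rib at the top, in line with the pointers (distance between broad_rib and wheel_top below 0.008 m and velocity of joint filter_wheel between -0.1 and 0.1 rad/s), for 0.3 s.
2. the zero key is pressed fully down while the wheel stands so (distance between broad_rib and wheel_top below 0.008 m and value of joint zero_key above 0.0045 m), for 0.05 s.
At the end, for the whole second after the job is handed in: The broad rib's tip rests within 8 mm of the point at the top of the wheel (less than a quarter of a click), the wheel is still, and the zero key, pressed after the wheel was set, has come up again (within 1.5 mm) (all of step 1 and value of joint zero_key below 0.0015 m); the robot touches nothing.
It fails at once if the wheel is run the wrong way, by more than a click from where it stood (value of joint filter_wheel below -2.4 rad).
It fails at once if the arm or the gripper's body, not a fingertip, presses on the colorimeter (contact force between the arm and colorimeter above 3 N).
It fails at once if a loose thing is picked up or shifted by more than 15 mm (distance of any of cuvette, tube_rack, reagent_bottle, beaker, wash_bottle, pipette, cuvette_box, tip_box from where it was at the start of the episode above 0.015 m).
It fails at once if a loose thing is tipped over (angle between any of cuvette, tube_rack, reagent_bottle, beaker, wash_bottle, pipette, cuvette_box, tip_box's own z axis and vertical above 0.35 rad).
It also fails if it takes over 45 s, if anything falls off the work surface, if the arm or the gripper's body presses on something with over 40 N, if the wrist force passes 120 N, or if a joint passes its speed limit or range.

## Working session

There is one attempt and no reset: what is moved stays moved. The work goes in short steps, Python scripts to look and compute and a shell command to move; the robot and the scene stay as the last step left them, time stands still between calls to the robot, and variables do not carry over. Pictures are saved under pics/ and viewed, at most 10 in all, crops included, and the job is handed in when it is done.

```bash
mkdir -p pics; python3 - <<'E'
from rig import get_state, imaging
import cv2,numpy as np
np.set_printoptions(precision=4,suppress=True)
s=get_state();print({k:s[k] for k in('clock','position','ee_rot','contact_force','width')})
for n in("scene","top"):
    im=imaging.get_image(n);cv2.imwrite(f"pics/{n}0.png",im[:,:,::-1])
    p=imaging.camera_params(n);print(n,p["camera_matrix"],p["cam_to_world"])
print(imaging.camera_params("wrist"))
E
```

```text
{'clock': 0.0, 'position': array([ 0.1309, -0.5594,  0.2494]), 'ee_rot': array([-0.0009,  0.9934,  0.1146,  0.    ]), 'contact_force': array([ 1.3264,  1.0623, -0.239 ]), 'width': 0.08554919626692738}
scene [[539.0246   0.     313.6827]
 [  0.     539.0246 241.456 ]
 [  0.       0.       1.    ]] [[ 0.3218  0.559  -0.7642  1.4612]
 [ 0.9467 -0.2011  0.2515 -0.2712]
 [-0.013  -0.8044 -0.5939  0.7866]
 [ 0.      0.      0.      1.    ]]
top [[585.7548   0.     319.0487]
 [  0.     585.7548 240.5715]
 [  0.       0.       1.    ]] [[ 0.0022 -0.9981  0.0624  0.4988]
 [-1.     -0.0023 -0.0013  0.0258]
 [ 0.0014 -0.0624 -0.9981  1.6973]
 [ 0.      0.      0.      1.    ]]
{'camera_matrix': array([[372.8112,   0.    , 316.1051],
       [  0.    , 372.8112, 237.8992],
       [  0.    ,   0.    ,   1.    ]]), 'T_tool_cam': array([[ 0.0002, -0.9538, -0.3004,  0.0756],
       [ 1.    ,  0.    ,  0.0006,  0.0005],
       [-0.0005, -0.3004,  0.9538, -0.1228],
       [ 0.    ,  0.    ,  0.    ,  1.    ]])}
```

View pics/scene0.png

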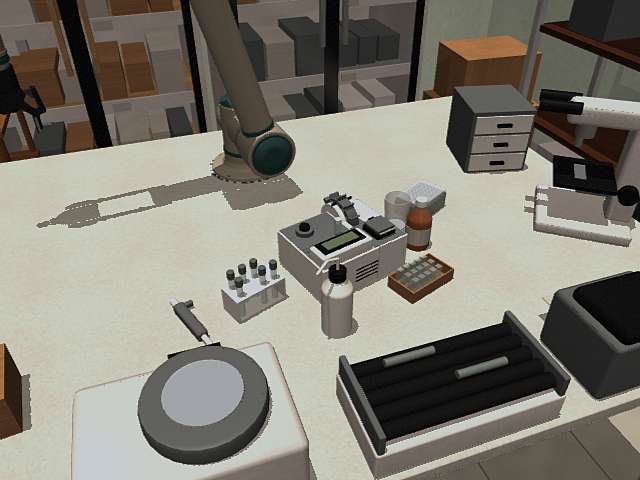

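View pics/top0.png

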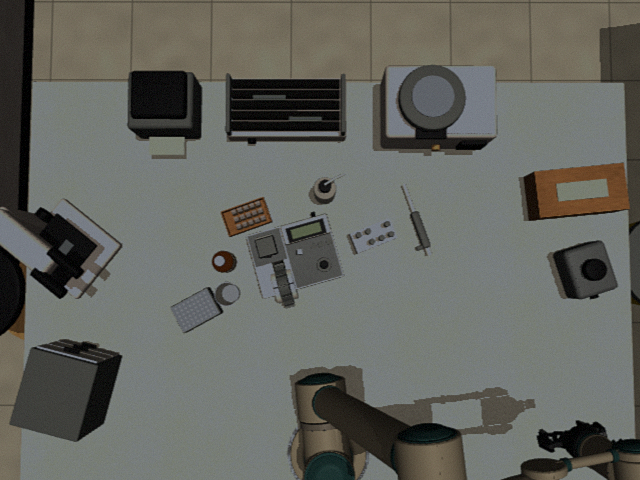

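The scene view shows the colorimeter around (343,250), and the top view shows it around (295,258), turned about 15°. The wheel is at (284,282), the key at (323,265) and the beaker at (228,293), with the bottle and box to the left. Next I'll enlarge the top view.

```bash
python3 - <<'E'
import cv2
a=cv2.imread("pics/top0.png")[205:315,210:350];a=cv2.resize(a,None,fx=5,fy=5,interpolation=cv2.INTER_CUBIC);cv2.imwrite("pics/topz.png",a)
E
```

```text
(no output)
```

View pics/topz.png

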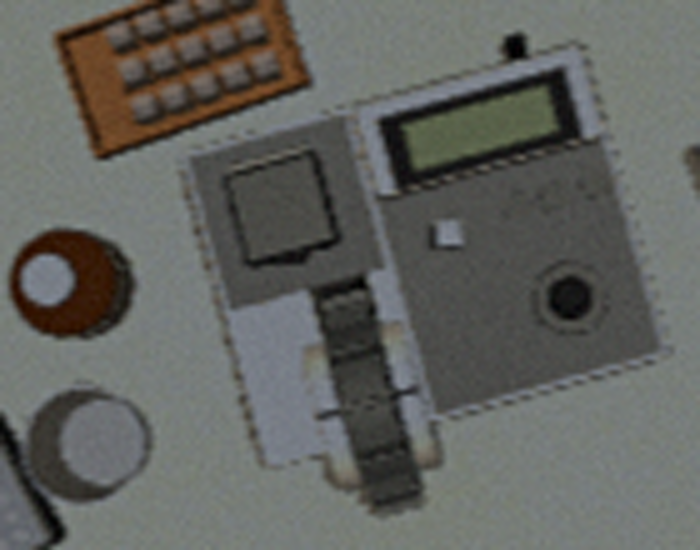

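The enlarged view shows the pointers at crop (327,413) and (407,390), the key at (570,297) and the front edge running from (440,415) to (665,352). Now I'll turn these into positions.

```bash
cat > h.py <<'E'
import numpy as np,cv2
from rig import get_state, imaging
from scipy.spatial.transform import Rotation as R
np.set_printoptions(precision=4,suppress=True)
def cam(n,s=None):
    p=imaging.camera_params(n)
    if n!="wrist": return p["camera_matrix"],p["cam_to_world"]
    q=s["ee_rot"];T=np.eye(4);T[:3,:3]=R.from_quat([q[1],q[2],q[3],q[0]]).as_matrix();T[:3,3]=s["position"]
    return p["camera_matrix"],T@p["T_tool_cam"]
def ray(K,T,u,v,z):
    d=T[:3,:3]@np.linalg.solve(K,[u,v,1]);o=T[:3,3];return o+d*(z-o[2])/d[2]
def proj(K,T,P):
    c=np.linalg.inv(T)@np.r_[P,1];p=K@c[:3];return p[:2]/p[2]
E
python3 - <<'E'
from h import *
K,T=cam("top")
f=lambda u,v,z:ray(K,T,210+u/5,205+v/5,z)
a,b=f(327,413,.125),f(407,390,.125);print("pointers",a,b,(a+b)/2,np.degrees(np.arctan2(a[1]-b[1],a[0]-b[0])))
print("key",f(570,297,.109))
a,b=f(440,415,.095),f(665,352,.095);d=a-b;print("front",a,b,np.degrees(np.arctan2(d[1],d[0]))-90)
print("cuv",f(447,233,.14))
E
```

```text
pointers [0.4707 0.1404 0.125 ] [0.4831 0.0976 0.125 ] [0.4769 0.119  0.125 ] 106.1417974325866
key [0.5334 0.0103 0.109 ]
front [0.4692 0.0809 0.095 ] [ 0.5038 -0.0418  0.095 ] 15.732668326763886
cuv [0.5666 0.0761 0.14  ]
```

```bash
python3 -m inch '[{"claw":-1,"travel":[0.35,0.82,0.04],"turn":0.0145},{"claw":-1,"travel":[0.35,0.82,0.04],"turn":0.0145},{"claw":-1,"travel":[0.35,0.82,0.04],"turn":0.0145},{"claw":-1,"travel":[0.35,0.82,0.04],"turn":0.0145},{"claw":-1,"travel":[0.35,0.82,0.04],"turn":0.0145}]'
for i in 1 2 3; do python3 -m inch '[{"claw":-1,"travel":[0.35,0.82,0.04],"turn":0},{"claw":-1,"travel":[0.35,0.82,0.04],"turn":0},{"claw":-1,"travel":[0.35,0.82,0.04],"turn":0},{"claw":-1,"travel":[0.35,0.82,0.04],"turn":0},{"claw":-1,"travel":[0.35,0.82,0.04],"turn":0}]'; done
cat > shot.py <<'E'
from h import *
import sys
s=get_state();im=imaging.get_image("wrist")[:,:,::-1];cv2.imwrite(f"pics/{sys.argv[1]}.png",im)
K,T=cam("wrist",s);np.savez(f"pics/{sys.argv[1]}.npz",K=K,T=T);q=s["ee_rot"]
print(s["clock"],s["position"],np.degrees(2*np.arctan2(q[2],q[1])),s["contact_force"],s["width"])
E
python3 shot.py w1
```

```text
clock: 0.6
position: [0.2018, -0.3918, 0.2584]
ee_rot: [-0.001, 0.99, 0.139, 0.0]
contact_force: [-0.4, 0.0, 0.7]
width: 0.0125
gripper_force: 0.0
clock: 1.1
position: [0.2716, -0.2295, 0.2664]
ee_rot: [-0.0, 0.99, 0.139, 0.0]
contact_force: [-0.5, 0.3, 0.3]
width: 0.0003
gripper_force: 0.0
clock: 1.6
position: [0.3426, -0.0665, 0.2744]
ee_rot: [-0.0, 0.99, 0.14, 0.001]
contact_force: [-0.2, -0.4, -0.1]
width: -0.0002
gripper_force: 0.0
clock: 2.1
position: [0.4136, 0.0971, 0.282]
ee_rot: [-0.0, 0.99, 0.139, 0.0]
contact_force: [-1.1, -0.9, -0.8]
width: -0.0001
gripper_force: 0.0
2.1 [0.4136 0.0971 0.282 ] 15.94029894862319 [-1.1091 -0.9329 -0.7513] -0.00012710198749315687
```

View pics/w1.png

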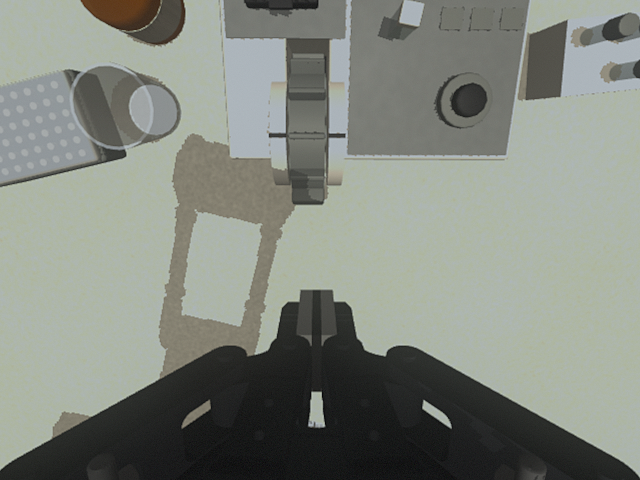

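The instrument now lies square in the picture. The pointers are on row 135 at columns 276 and 338, the key top is at (468,99), and the wheel runs from row 50 to row 204. I'll enlarge the wheel to find the broad rib.

```bash
python3 - <<'E'
from h import *
a=cv2.imread("pics/w1.png");c=cv2.resize(a[35:215,250:365],None,fx=3.3,fy=3.3,interpolation=cv2.INTER_CUBIC)
cv2.imwrite("pics/w1z.png",np.clip(c*1.6,0,255).astype(np.uint8))
d=np.load("pics/w1.npz");K,T=d["K"],d["T"]
m=ray(K,T,307.5,135,.125);print("top",m)
g=cv2.cvtColor(a,cv2.COLOR_BGR2GRAY)[70:130,435:500]
mk=(g<45).astype(np.uint8);n,l,st,ce=cv2.connectedComponentsWithStats(mk);print(st,ce+[435,70])
print("key",ray(K,T,468,99,.11))
x=T[:3,:3]
u=np.array([np.cos(np.radians(15.8)),np.sin(np.radians(15.8)),0]);A=np.r_[m[:2],.075]
for k in range(-3,3):
    for r in(52,62):
        t=np.radians(30*k);P=A+r/1000*(u*np.sin(t)+[0,0,np.cos(t)]);print(30*k,r,proj(K,T,P),end=' ')
E
```

```text
top [0.4752 0.1206 0.125 ]
[[   0    0   65   60 3701]
 [  17   14   28   33  169]
 [  46   18    3    3    4]
 [  49   22    2    5    5]
 [  50   28    1    1    1]
 [  50   31    1    1    1]
 [  49   33    1    1    1]
 [  39   36   10    9   12]
 [  36   45    2    1    2]
 [   7   49    1    1    1]
 [  14   54    3    2    3]] [[467.3037  99.4007]
 [458.7219 100.5148]
 [482.      88.75  ]
 [484.8     94.    ]
 [485.      98.    ]
 [485.     101.    ]
 [484.     103.    ]
 [478.6667 110.9167]
 [471.5    115.    ]
 [442.     119.    ]
 [450.     124.6667]]
key [0.5322 0.0131 0.11  ]
-90 52 [308.9452 193.2957] -90 62 [308.9796 204.2728] -60 52 [308.3587 190.7674] -60 62 [308.2788 202.394 ] -30 52 [307.7865 170.3414] -30 62 [307.5716 178.6421] 0 52 [307.4405 135.1006] 0 62 [307.1295 135.6259] 30 52 [307.4938  97.0944] 30 62 [307.1939  88.5935] 60 52 [307.9296  71.5308] 60 62 [307.744   57.7528]
```

View pics/w1z.png

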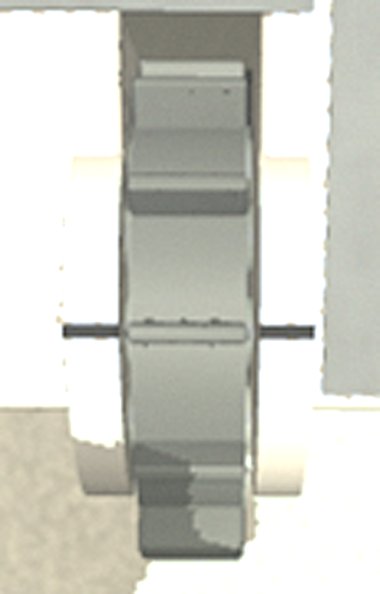

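```bash
python3 -m inch '[{"claw":-1,"travel":[0.19,0.08,-0.5],"turn":0},{"claw":-1,"travel":[0.19,0.08,-0.5],"turn":0},{"claw":-1,"travel":[0.19,0.08,-0.5],"turn":0},{"claw":-1,"travel":[0.19,0.08,-0.65],"turn":0},{"claw":-1,"travel":[0.19,0.08,-0.65],"turn":0}]'
python3 - <<'E'
from h import *
s=get_state();print(s["position"],s["contact_force"]);p=s["position"];u=np.array([.962,.272])
d=np.array([.476,.120])-p[:2];print("ahead",d@u,"side",d@[-u[1],u[0]],"tip rel axle",p[2]-.019-.075)
E
```

```text
clock: 2.65
position: [0.4468, 0.11, 0.1503]
ee_rot: [0.0, 0.991, 0.136, -0.004]
contact_force: [0.0, -0.4, 0.2]
width: 0.0003
gripper_force: 0.0
[0.4468 0.11   0.1503] [ 0.0308 -0.4112  0.1532]
ahead 0.03083072714963659 side 0.0016639596028876543 tip rel axle 0.05627336490763511
```

```bash
python3 -m inch '[{"claw":-1,"travel":[0.035,0.01,0],"turn":0},{"claw":-1,"travel":[0.07,0.02,0],"turn":0},{"claw":-1,"travel":[0.10,0.029,0],"turn":0},{"claw":-1,"travel":[0.12,0.035,0],"turn":0},{"claw":-1,"travel":[0.14,0.041,0],"turn":0}]'
python3 -m inch '[{"claw":-1,"travel":[0.02,0.006,0],"turn":0},{"claw":-1,"travel":[0.04,0.012,0],"turn":0},{"claw":-1,"travel":[0.06,0.018,0],"turn":0},{"claw":-1,"travel":[0.08,0.023,0],"turn":0},{"claw":-1,"travel":[0.08,0.023,0],"turn":0}]'
```

```text
clock: 3.15
position: [0.4703, 0.1174, 0.1538]
ee_rot: [0.002, 0.99, 0.138, -0.008]
contact_force: [-20.2, -10.3, 21.1]
width: -0.0
gripper_force: 15.2
clock: 3.65
position: [0.4748, 0.1188, 0.1534]
ee_rot: [0.004, 0.99, 0.139, -0.02]
contact_force: [-37.5, -17.0, 35.3]
width: 0.0002
gripper_force: 26.9
```

The force is up to about 37 N, so the finger is wedged between two ribs: the pads are 22 mm wide along the push. I'll lift straight up, look again and use the thin side of the fingers instead.

```bash
python3 -m inch '[{"claw":-1,"travel":[0,0,0.08],"turn":0},{"claw":-1,"travel":[0,0,0.2],"turn":0},{"claw":-1,"travel":[-0.1,-0.03,0.4],"turn":0},{"claw":-1,"travel":[-0.32,-0.09,0.6],"turn":0},{"claw":-1,"travel":[-0.32,-0.09,0.6],"turn":0}]'
python3 shot.py w2; python3 - <<'E'
from h import *
a=cv2.imread("pics/w2.png")
d=np.load("pics/w2.npz");u,v=proj(d["K"],d["T"],[.476,.12,.125]).astype(int);print(u,v)
c=cv2.resize(a[max(v-110,0):v+100,u-90:u+90],None,fx=2.8,fy=2.8,interpolation=cv2.INTER_CUBIC)
cv2.imwrite("pics/w2z.png",np.clip(c*1.6,0,255).astype(np.uint8))
E
```

```text
clock: 4.15
position: [0.4285, 0.1067, 0.2775]
ee_rot: [0.0, 0.991, 0.137, 0.004]
contact_force: [0.6, -0.1, 0.3]
width: -0.0001
gripper_force: 0.0
4.15 [0.4285 0.1067 0.2775] 15.789877354813513 [ 0.6449 -0.0515  0.3266] -0.00010428212518132977
314 160
```

View pics/w2z.png

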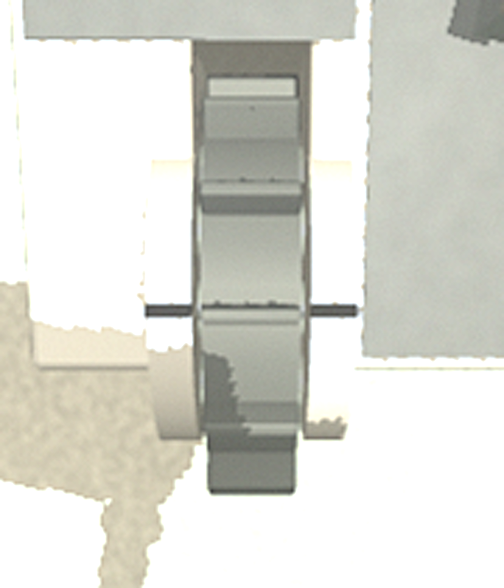

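```bash
python3 -c "
from h import *
s=get_state();print(s['qpos'])"
```

```text
[ 0.0865  0.0524  1.7194 -0.0004  1.3621  1.3818]
```

```bash
for i in 1 2; do python3 -m inch '[{"claw":-1,"travel":[0,0,0],"turn":0.2},{"claw":-1,"travel":[0,0,0],"turn":0.2},{"claw":-1,"travel":[0,0,0],"turn":0.2},{"claw":-1,"travel":[0,0,0],"turn":0.2},{"claw":-1,"travel":[0,0,0],"turn":0.2}]' | head -1; done
python3 -m inch '[{"claw":-1,"travel":[0.1,0.03,-0.2],"turn":0.1},{"claw":-1,"travel":[0.1,0.03,-0.4],"turn":0.1},{"claw":-1,"travel":[0.1,0.03,-0.55],"turn":0.1},{"claw":-1,"travel":[0.1,0.03,-0.55],"turn":0.1}]'
cat > pos.py <<'E'
from h import *
s=get_state();p=s["position"];u=np.array([.962,.272])
d=p[:2]-np.array([.476,.120]);q=s["ee_rot"];print(s["clock"],"tcp rel top: fwd %.1f left %.1f mm"%(1e3*d@u,1e3*d@[-u[1],u[0]]),"tip rel axle %.1f"%(1e3*(p[2]-.094)),"yaw",np.degrees(2*np.arctan2(q[2],q[1])),s["contact_force"])
E
python3 pos.py
```

```text
clock: 4.7
clock: 5.2
clock: 5.6
position: [0.446, 0.1126, 0.1585]
ee_rot: [-0.003, 0.605, 0.796, -0.003]
contact_force: [-0.2, -0.5, 0.4]
width: 0.0001
gripper_force: 0.0
5.6 tcp rel top: fwd -30.8 left 1.1 mm tip rel axle 64.5 yaw 105.58396700548764 [-0.1683 -0.4756  0.4267]
```

```bash
python3 -m inch '[{"claw":-1,"travel":[0.02,0.006,-0.035],"turn":0},{"claw":-1,"travel":[0.04,0.011,-0.035],"turn":0},{"claw":-1,"travel":[0.06,0.017,-0.035],"turn":0},{"claw":-1,"travel":[0.08,0.023,-0.035],"turn":0},{"claw":-1,"travel":[0.08,0.023,-0.035],"turn":0}]'; python3 pos.py
python3 -m inch '[{"claw":-1,"travel":[0.02,0.006,0],"turn":0},{"claw":-1,"travel":[0.04,0.011,0],"turn":0},{"claw":-1,"travel":[0.04,0.011,0],"turn":0}]'; python3 pos.py
```

```text
clock: 6.1
position: [0.4664, 0.1177, 0.1563]
ee_rot: [0.001, 0.603, 0.797, 0.001]
contact_force: [-0.3, 0.7, -1.1]
width: -0.0001
gripper_force: 0.0
6.1 tcp rel top: fwd -9.9 left 0.4 mm tip rel axle 62.3 yaw 105.7647535962848 [-0.2999  0.6748 -1.0727]
clock: 6.4
position: [0.4732, 0.1198, 0.1554]
ee_rot: [-0.0, 0.603, 0.797, 0.0]
contact_force: [-1.2, -0.1, -0.2]
width: 0.0004
gripper_force: 0.5
6.4 tcp rel top: fwd -2.7 left 0.6 mm tip rel axle 61.4 yaw 105.77058806257277 [-1.223  -0.086  -0.2441]
```

```bash
python3 -m inch '[{"claw":-1,"travel":[-0.115,-0.033,0.01],"turn":0},{"claw":-1,"travel":[-0.115,-0.033,-0.024],"turn":0},{"claw":-1,"travel":[-0.115,-0.033,-0.024],"turn":0},{"claw":-1,"travel":[-0.09,-0.025,-0.024],"turn":0},{"claw":-1,"travel":[-0.07,-0.02,-0.024],"turn":0}]'; python3 pos.py
python3 -m inch '[{"claw":-1,"travel":[0.02,0.006,0],"turn":0},{"claw":-1,"travel":[0.04,0.011,0],"turn":0},{"claw":-1,"travel":[0.06,0.017,0],"turn":0},{"claw":-1,"travel":[0.08,0.023,0],"turn":0},{"claw":-1,"travel":[0.08,0.023,0],"turn":0}]'; python3 pos.py
```

```text
clock: 6.9
position: [0.4606, 0.116, 0.1507]
ee_rot: [0.001, 0.603, 0.797, 0.001]
contact_force: [-0.0, -0.0, 0.1]
width: 0.0001
gripper_force: 0.0
6.9 tcp rel top: fwd -16.0 left 0.3 mm tip rel axle 56.7 yaw 105.77329527018789 [-0.0384 -0.043   0.1373]
clock: 7.4
position: [0.4755, 0.1204, 0.1503]
ee_rot: [0.0, 0.603, 0.797, 0.0]
contact_force: [-0.2, -0.3, -1.2]
width: -0.0002
gripper_force: 0.3
7.4 tcp rel top: fwd -0.4 left 0.5 mm tip rel axle 56.3 yaw 105.7780866926185 [-0.2076 -0.292  -1.2211]
```

```bash
for i in 1 2 3 ; do python3 -m inch '[{"claw":-1,"travel":[0.02,0.006,0],"turn":0},{"claw":-1,"travel":[0.03,0.009,0],"turn":0},{"claw":-1,"travel":[0.03,0.009,0],"turn":0}]' | grep -E "contact|gripper"; python3 pos.py; done
```

```text
contact_force: [1.1, -0.5, -0.2]
gripper_force: 0.0
7.7 tcp rel top: fwd 6.2 left 0.7 mm tip rel axle 56.7 yaw 105.77001028618244 [ 1.1224 -0.5138 -0.1624]
contact_force: [-0.4, 0.0, 0.1]
gripper_force: 0.0
8.0 tcp rel top: fwd 12.4 left 0.7 mm tip rel axle 56.7 yaw 105.77993693639587 [-0.364   0.0076  0.1446]
contact_force: [0.5, -0.2, -0.3]
gripper_force: 0.0
8.3 tcp rel top: fwd 18.4 left 0.8 mm tip rel axle 56.6 yaw 105.77889778705855 [ 0.4877 -0.1651 -0.3396]
```

```bash
python3 -m inch '[{"claw":-1,"travel":[0,0,0.25],"turn":0},{"claw":-1,"travel":[0,0,0.5],"turn":0},{"claw":-1,"travel":[0,-0.2,0.6],"turn":0},{"claw":-1,"travel":[0,-0.37,0.6],"turn":0},{"claw":-1,"travel":[0,-0.37,0.6],"turn":0}]'|head -2
cat > look.py <<'E'
from h import *
import sys
n=sys.argv[1]
a=cv2.imread(f"pics/{n}.png");d=np.load(f"pics/{n}.npz");K,T=d["K"],d["T"];u,v=proj(K,T,[.476,.12,.125]).astype(int);print(u,v)
c=np.rot90(a[max(v-70,0):v+70,u-105:u+105],-1);c=cv2.resize(c,None,fx=2.8,fy=2.8,interpolation=cv2.INTER_CUBIC)
cv2.imwrite(f"pics/{n}z.png",np.clip(c*1.6,0,255).astype(np.uint8))
E
python3 shot.py w3; python3 look.py w3
```

```text
clock: 8.8
position: [0.4933, 0.0485, 0.2716]
8.8 [0.4933 0.0485 0.2716] 105.57936590774543 [ 0.6362  0.381  -1.2358] -3.6684770717600725e-05
321 123
```

View pics/w3z.png

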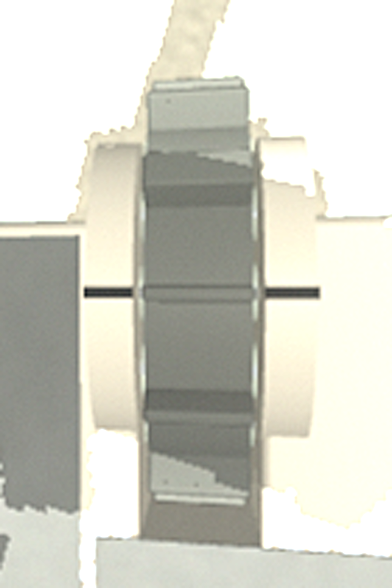

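The top view of the wheel, with its front upward, shows a thin rib at the top at row 293. The rib at −30° (rows about 150–185) looks broad. I'll check that against projected rows before the next push.

```bash
python3 - <<'E'
from h import *
a=cv2.imread("pics/w3.png");d=np.load("pics/w3.npz");K,T=d["K"],d["T"];u0=321
u=np.array([.962,.272,0]);A=np.array([.476,.12,.075]);z=np.array([0,0,1.])
for k in(-60,-30,0,30,60):
    t=np.radians(k);r=u*np.sin(t)+z*np.cos(t);g=u*np.cos(t)-z*np.sin(t)
    row=lambda P:round(float((proj(K,T,P)[0]-(u0-105))*2.8))
    print(k,"tip thin",row(A+.062*r-.002*g),row(A+.062*r+.002*g),"broad",row(A+.062*r-.005*g),row(A+.062*r+.005*g),"base thin/broad inner",row(A+.052*r+.002*g*(-np.sign(k))),row(A+.052*r+.005*g*(-np.sign(k))))
E
```

```text
-60 tip thin 88 93 broad 84 97 base thin/broad inner 128 133
-30 tip thin 161 174 broad 151 184 base thin/broad inner 197 207
0 tip thin 287 304 broad 274 316 base thin/broad inner 295 295
30 tip thin 416 429 broad 406 438 base thin/broad inner 391 381
60 tip thin 494 499 broad 491 503 base thin/broad inner 458 454
```

The edges at rows 185 and 205 match the broad rib, so it is at −30° and one click remains.

```bash
python3 -m inch '[{"claw":-1,"travel":[-0.1,0.2,0],"turn":0},{"claw":-1,"travel":[-0.149,0.34,0],"turn":0},{"claw":-1,"travel":[-0.149,0.34,-0.2],"turn":0},{"claw":-1,"travel":[-0.149,0.34,-0.4],"turn":0},{"claw":-1,"travel":[-0.149,0.34,-0.5],"turn":0}]'|head -1; python3 pos.py
python3 -m inch '[{"claw":-1,"travel":[0,0,-0.05],"turn":0},{"claw":-1,"travel":[0,0,-0.095],"turn":0},{"claw":-1,"travel":[0,0,-0.095],"turn":0}]'|head -1; python3 pos.py
```

```text
clock: 9.35
9.35 tcp rel top: fwd -14.8 left 5.1 mm tip rel axle 73.2 yaw 105.86448278787337 [ 0.1726 -1.2562  0.2582]
clock: 9.65
9.65 tcp rel top: fwd -12.6 left 3.5 mm tip rel axle 57.0 yaw 105.78652324407155 [-0.3811 -0.0928 -0.5828]
```

```bash
for i in 1 2 3 4 5; do python3 -m inch '[{"claw":-1,"travel":[0.02,0.005,0],"turn":0},{"claw":-1,"travel":[0.03,0.008,0],"turn":0},{"claw":-1,"travel":[0.03,0.008,0],"turn":0}]' | grep -E "gripper"; python3 pos.py; done
```

```text
gripper_force: 0.9
9.95 tcp rel top: fwd -5.9 left 3.1 mm tip rel axle 58.2 yaw 105.76790426900098 [-2.2889 -0.2837  1.7762]
gripper_force: 0.3
10.25 tcp rel top: fwd 0.8 left 2.9 mm tip rel axle 57.7 yaw 105.77190428614001 [-1.477  -0.6266  0.1119]
gripper_force: 0.0
10.55 tcp rel top: fwd 7.2 left 2.7 mm tip rel axle 57.6 yaw 105.77520739349518 [-0.727  -0.1346  0.2719]
gripper_force: 0.0
10.85 tcp rel top: fwd 13.1 left 2.7 mm tip rel axle 57.6 yaw 105.77730236818945 [ 0.0954 -0.8601  0.1667]
gripper_force: 0.0
11.15 tcp rel top: fwd 19.1 left 2.7 mm tip rel axle 57.5 yaw 105.77897128477159 [ 0.7878 -0.6254 -0.1613]
```

```bash
python3 -m inch '[{"claw":-1,"travel":[0,0,0.25],"turn":0},{"claw":-1,"travel":[0,0,0.5],"turn":0},{"claw":-1,"travel":[0,-0.2,0.6],"turn":0},{"claw":-1,"travel":[0,-0.37,0.6],"turn":0},{"claw":-1,"travel":[0,-0.37,0.6],"turn":0}]'|head -2
python3 shot.py w4; python3 look.py w4
```

```text
clock: 11.65
position: [0.4935, 0.0505, 0.2727]
11.65 [0.4935 0.0505 0.2727] 105.57844605531865 [0.2465 1.2978 0.2062] -0.00017197985215731523
320 126
```

View pics/w4z.png

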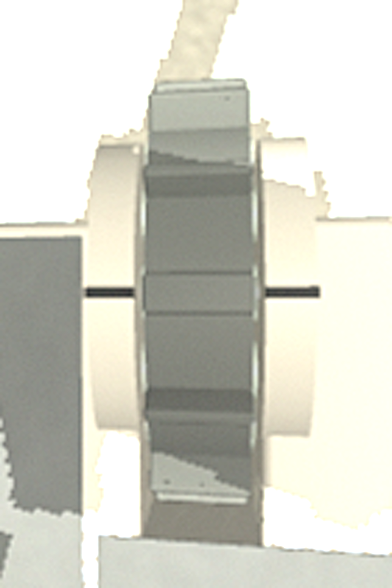

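The broad rib (rows 271–313) now sits centred on the pointer line at row 292, so the wheel is set. Next is the zero key.

```bash
python3 -m inch '[{"claw":-1,"travel":[0.1965,-0.194,0],"turn":0},{"claw":-1,"travel":[0.1965,-0.194,0],"turn":0},{"claw":-1,"travel":[0.1965,-0.194,-0.2],"turn":0},{"claw":-1,"travel":[0.1965,-0.194,-0.4],"turn":0},{"claw":-1,"travel":[0.1965,-0.194,-0.5],"turn":0}]' | head -1
python3 -m inch '[{"claw":-1,"travel":[0,0,-0.05],"turn":0},{"claw":-1,"travel":[0,0,-0.1],"turn":0},{"claw":-1,"travel":[0,0,-0.1],"turn":0}]'
python3 -c "
from h import *
p=get_state()['position'];print((np.array([.5328,.0117])-p[:2])*1e3,'tip z',p[2]-.019)"
```

```text
clock: 12.2
clock: 12.5
position: [0.5322, 0.0154, 0.1509]
ee_rot: [-0.001, 0.603, 0.798, -0.0]
contact_force: [0.8, 0.0, -0.7]
width: -0.0002
gripper_force: 0.0
[ 0.6162 -3.6865] tip z 0.13185954386808285
```

```bash
python3 -m inch '[{"claw":-1,"travel":[0.003,-0.018,-0.04],"turn":0},{"claw":-1,"travel":[0.003,-0.018,-0.08],"turn":0},{"claw":-1,"travel":[0.003,-0.018,-0.08],"turn":0}]'|grep -E "pos|cont"
for i in 1 2 3; do python3 -m inch '[{"claw":-1,"travel":[0,0,-0.01],"turn":0},{"claw":-1,"travel":[0,0,-0.02],"turn":0},{"claw":-1,"travel":[0,0,-0.02],"turn":0}]'|grep -E "pos|cont"; done
```

```text
position: [0.5333, 0.011, 0.1353]
contact_force: [0.1, -0.1, 2.5]
position: [0.5333, 0.0111, 0.1319]
contact_force: [-0.9, -0.6, 3.7]
position: [0.5334, 0.0111, 0.1299]
contact_force: [-4.0, -0.9, 16.2]
position: [0.5335, 0.0111, 0.1294]
contact_force: [-10.3, 0.1, 39.2]
```

The force rose past 5 N to a hard stop at 16 N, then 39 N, so the key is fully down. I'll release it and back off.

```bash
python3 -m inch '[{"claw":-1,"travel":[0,0,0.1],"turn":0},{"claw":-1,"travel":[0,0,0.3],"turn":0},{"claw":-1,"travel":[0,0,0.5],"turn":0},{"claw":-1,"travel":[-0.3,-0.25,0.7],"turn":0},{"claw":-1,"travel":[-0.45,-0.4,0.7],"turn":0}]'
python3 -m inch '[{"claw":-1,"travel":[-0.1,0,0],"turn":0},{"claw":-1,"travel":[-0.1,0,0],"turn":0},{"claw":-1,"travel":[-0.1,0,0],"turn":0},{"claw":-1,"travel":[-0.1,0,0],"turn":0},{"claw":-1,"travel":[-0.1,0,0],"turn":0}]' | grep -E "pos|cont"
python3 shot.py w5; python3 - <<'E'
import cv2
from rig import imaging
t=imaging.get_image("top")[205:315,210:350,::-1]
w=cv2.imread("pics/w5.png")
cv2.imwrite("pics/fin.png",cv2.hconcat([cv2.resize(w,(400,300)),cv2.resize(t,(382,300),interpolation=cv2.INTER_CUBIC)]))
E
```

```text
clock: 14.2
position: [0.464, -0.0503, 0.2593]
ee_rot: [0.002, 0.602, 0.798, 0.001]
contact_force: [-0.5, -1.5, -0.6]
width: 0.0001
gripper_force: 0.0
position: [0.444, -0.0499, 0.2569]
contact_force: [-0.4, 0.5, -0.3]
14.7 [ 0.444  -0.0499  0.2569] 105.83427361862773 [-0.3845  0.481  -0.312 ] 1.5698036874718307e-05
```

View pics/fin.png

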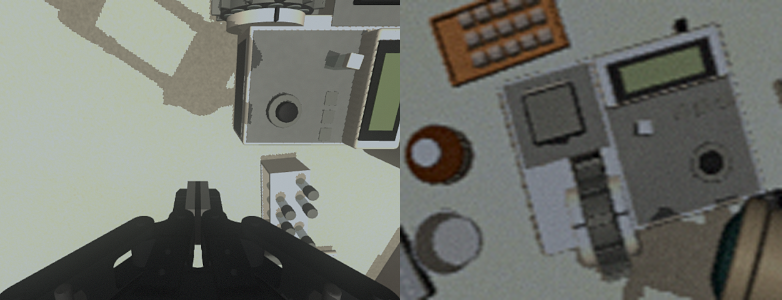

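The picture shows the key up at (286,111), the cuvette standing at (355,61) and everything else in place. The robot is clear of the instrument, so I'm handing the job in.

```bash
python3 -c "
from rig import ticket
print(ticket.sign_off())"
```

```text
the job is handed in; nothing more can be done
None
```

I set the filter wheel with the broad rib at the top and seen in line with the pointers, pressed the zero key fully down and let it come up, and handed the job in at about 15 s; the hand-in gave no verdict, and an earlier wheel push jammed at about 55 N and was lifted off, with nothing seen to have moved.

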